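# Seat the print tray on its curing dock

## Robot

A 6-joint arm with a two-finger parallel gripper is mounted at the origin on the work surface. World frame = base frame: x ahead of the robot, y to its left, z up, the work surface at z = 0. Lengths are in mm, angles in degrees, forces in N, time in s.
With the tool pointing down it reaches from about 300 to 850 mm from the base axis. Payload 4.2 kg.
Tool frame: the origin (TCP) lies on the centre line of the jaws, within the pads' length; the fingertips stand 14 mm ahead of it and the grasp point (between the pads) lies 5 mm behind it (env.finger_overhang is the z of the fingertips in the tool frame, in mm); z points along the fingers, y is the line along which they close (so a half turn about z gives the same grasp; the last joint's range is limited). The gripper opens to 91 mm and grips with 3 to 60 N. Pads are 32 mm wide; open, the fingers measure 118 mm over their backs; the gripper's body (76 mm by 178 mm) begins 60 mm behind the grasp point.
Start: joints at [63.827, 18.312, 89.639, -0, 72.044, -1.146], TCP at [243.253, 521.028, 227.976] pointing down, gripper open.
Joint ranges: [-177.97, 177.97], [-48.28, 115.42], [12.27, 149.76], [-77.06, 257.06], [2.81, 150.46], [-146.56, 146.56]. Speed limits (degrees/s): [147.25, 147.25, 180, 180, 180, 180].

## Interface

Orientations are given as [roll, pitch, yaw] about the fixed x, y, z axes, in that order (R = Rz(yaw) Ry(pitch) Rx(roll)).
In Python, from workcell import sensors, viewer, env gives the robot as it stands. The module is installed in compiled form; this text tells all that it offers.
- The arm moves only by the tool step_arm, never from a script. Its argument "plan" is one flat list of numbers, 6 for each row, row after row: the shift along the tool's x, y, z in cm, then the turn, a rotation vector about the tool's x, y, z in rad. In form: [x, y, z, wx, wy, wz, x, y, z, wx, wy, wz, ...]. A call has 1 to 5 rows; each row shifts and turns the commanded pose from where the row before left it, along the tool's axes as they then stand; what a row does not reach is not made up. A row lasts 1/12 s, in which the tool goes at most 41.7 mm and 7.16 degrees, less where a joint would pass 70% of its speed; a pose out of reach is approached as far as the arm can. A call is refused whole if a number of a shift passes 4.17 or a number of a turn 0.125, either way. A call with a gripper value outside its range is refused whole. "hand" is the finger opening in cm, from 0 to 9.12, set as the call begins (left out, the last holds). The fingers move at their own pace and stop on an object; "newtons" is the grip in N (left out, the last holds). Time passes only in rows, so rows that do not move let the fingers close. It gives the time, the measured TCP pose, the force, the opening and the grip force at its end, in the units of the state.
- sensors.state(): the state, without advancing time (a new reading comes with each control period).
- viewer.grab_frame(name): name is "scene" or "top" or "wrist"; returns a dict with "img" (420x560x3 uint8, red, green, blue), "fx", "fy", "cx", "cy" (pixels), "position" and "attitude" of the camera in the world. Camera axes: x right, y down, z forward; pixel columns grow to the right and rows downward; lengths in mm; the calibration is good to about 2 mm. A picture is of the moment at which its call begins. There is no depth.
- env.job_done(): hands the job in; it is judged then, once.
Trained networks look in a picture, given as the dict that the camera call returned (one of the last four; its "shot" number tells which), for a name from the list of things; names that differ only in an ending like _2 or _b are one class to them, and where a whole thing is asked for, a point or a joint stands for the part that bears it (a point fixed in the world has none). Each returns a list of dicts, best first, with "score" (0 to 1); they miss things now and then, are a little off and sometimes report something else, mostly with a low value. They report only what shows in the picture. A call takes as long as a camera call. They do not tell look-alikes from the thing itself.
- viewer.boxes_of(name, picture): "location" ([column, row] in pixels, amid what is visible of it).
- viewer.pinpoint(name, picture): "location" ([column, row] in pixels: a listed point, or the origin of a listed thing).
The state is a dict: "time_s": time; "qpos": joint angles; "qvel": joint speeds; "effort": joint torques, N m; "ee_pos": TCP position; "ee_rot": TCP orientation; "force": force on the tool from outside, world axes, zero at the start; "torque": the same for the moment, N m; "gripper_width": finger opening in mm; "gripper_force": force on a finger pad.
Only numpy, scipy, OpenCV 4.12 (cv2) and the standard library are available. Lean on these libraries where they do the work, as an engineer would, in place of code of your own. Each camera call takes 0.05 s, during which the arm holds its last target. There are 200 camera calls.

## Task

The orange round print tray is sitting crooked, propped up on the brass locating pin of its metal dock. Nudge it along from its low side until its centre hole drops over the pin and the tray lies flat on the dock; slide it only, do not lift it off, and leave the white tray, which is already home on its own dock, where it is.

Things in the scene. Friction and masses are not known exactly. Their poses are not given: they have to be found in the camera images.
- orange_tray: Loose orange disc, 110 mm across, 8 mm thick, 0.2 kg, 36 mm centre hole, three grey printed samples fixed on top (to 22 mm tall). Origin: hole centre at the underside; z: disc axis. Starts leaning 11 degrees, underside on the pin's top, opposite rim on the dock, hole 30 to 42 mm from the pin. A few newtons on the low rim, straight towards the pin, slide it until it drops flat.
- orange_dock: Fixed aluminium plate under it, 185 mm (x) by 130 mm (y), 12 mm thick, from x = -110 to +75 mm. Origin: on the table, under the pin. Brass pin, 16 mm diameter, round-topped, stands 16 mm above the plate. A black disc 116 mm across, painted round the pin, shows the tray's place. The tray's low rim is towards the dock's -x end. The white tray's dock is alike.
- white_tray: Loose white tray of the same size with three blue samples, already flat over the pin of its own dock beside the orange one (left or right varies). Origin: hole centre at the underside. Leave it alone.
Mind the look-alikes: they are no part of the job. Leave any red look-alike of the orange_tray alone. Leave any green look-alike of the orange_dock alone.

How it is judged (in metres and radians):
At the end, for the whole second after the job is handed in: The orange tray lies flat on its dock (within 3.4 degrees, its underside within 3 mm of the plate) with the pin in its hole (hole centre within 13 mm of the pin's axis), at rest, and the white tray is within 12 mm of where it started (horizontal distance between orange_tray and orange_dock below 0.013 m and z of orange_tray in the frame of orange_dock below 0.015 m and angle between orange_tray's own z axis and vertical below 0.06 rad and linear speed of orange_tray below 0.02 m/s and distance of white_tray from where it was at the start of the episode below 0.012 m); the robot touches nothing.
It fails at once if the orange tray is lifted (its centre more than 50 mm above the table) instead of slid (height (world z) of orange_tray above 0.05 m).
It fails at once if the white tray is moved by more than 12 mm (distance of white_tray from where it was at the start of the episode above 0.012 m).
It also fails if it takes over 29 s, if anything falls off the work surface, if the arm or the gripper's body presses on something with over 40 N, if the wrist force passes 120 N, or if a joint passes its speed limit or range.

## Working session

There is one attempt and no reset: what is moved stays moved. The work goes in short steps, Python scripts to look and compute and a tool call to move; the robot and the scene stay as the last step left them, time stands still between calls to the robot, and variables do not carry over. Pictures are saved under pics/ and viewed, at most 10 in all, crops included, and the job is handed in when it is done.

Besides the shell and the picture viewer there is one more tool, called after "Emit:" by a JSON object that holds its "fn" and its "kwargs". step_arm: Moves the arm, as the interface text tells. Its arguments: {"type":"object","properties":{"plan":{"type":"array","items":{"type":"number"}},"hand":{"type":"number"},"newtons":{"type":"number"}},"required":["plan"]}

```bash
mkdir -p pics; cat > h.py <<'E'
import numpy as np, cv2
from scipy.spatial.transform import Rotation as R
from workcell import sensors, viewer, env
def ray(p,uv,z):
    A=np.array(p["attitude"],float)
    M=R.from_euler('xyz',A,degrees=True).as_matrix() if A.shape==(3,) else A
    d=M@np.array([(uv[0]-p["cx"])/p["fx"],(uv[1]-p["cy"])/p["fy"],1])
    o=np.array(p["position"],float); return o+d*(z-o[2])/d[2]
def save(p,n): cv2.imwrite("pics/"+n,cv2.cvtColor(p["img"],cv2.COLOR_RGB2BGR))
E
python3 - <<'E'
from h import *
for c in ["top","scene"]:
    p=viewer.grab_frame(c); save(p,c+"1.png"); print(c,p["position"],p["attitude"])
    for n,z in [("orange_tray",25),("orange_dock",28),("white_tray",12)]:
        for d in viewer.pinpoint(n,p)[:4]: print(n,d["score"],d["location"],ray(p,d["location"],z).round(1))
s=sensors.state(); print(s["ee_pos"],s["ee_rot"],s["time_s"],s["force"])
E
```

```text
top [ 397.36587366    1.42606829 1083.72394308] [-175.25348431   -0.92715071  -90.26436569]
orange_tray 0.94 [378.7, 177.2] [ 564.4 -192.4   25. ]
orange_tray 0.74 [287.5, 174.2] [570.8 -10.8  25. ]
orange_dock 0.68 [348.7, 290.7] [ 340.7 -129.1   28. ]
orange_dock 0.59 [385.1, 160.8] [ 596.8 -205.2   28. ]
white_tray 0.58 [168.2, 149.7] [623.1 228.7  12. ]
scene [976.02609568 453.79031956 671.22899108] [-133.32936799    0.93318537  133.45318439]
orange_tray 0.92 [186.5, 185.5] [ 568.4 -187.3   25. ]
orange_tray 0.76 [252.4, 239.5] [581.    2.6  25. ]
orange_dock 0.9 [289.8, 154.2] [ 370.6 -105.4   28. ]
orange_dock 0.79 [168.1, 194.7] [ 609.5 -189.3   28. ]
white_tray 0.7 [186.0, 182.1] [ 554.5 -208.7   12. ]
white_tray 0.67 [337.9, 342.2] [629.9 226.7  12. ]
[243.21325121 520.95362486 227.83258102] [-1.79987496e+02 -1.53705189e-04  1.54976009e+02] 0.4 [0.23927573 0.03778222 0.43439568]
```

View pics/top1.png

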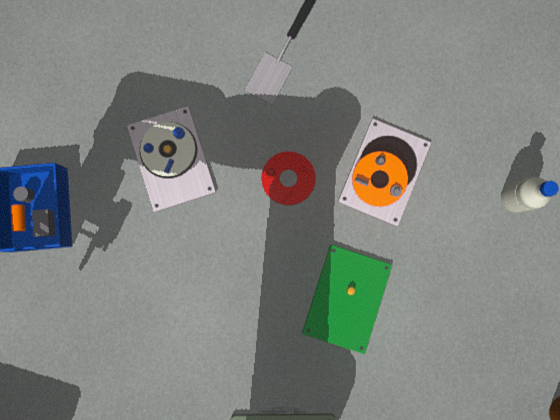

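View pics/scene1.png

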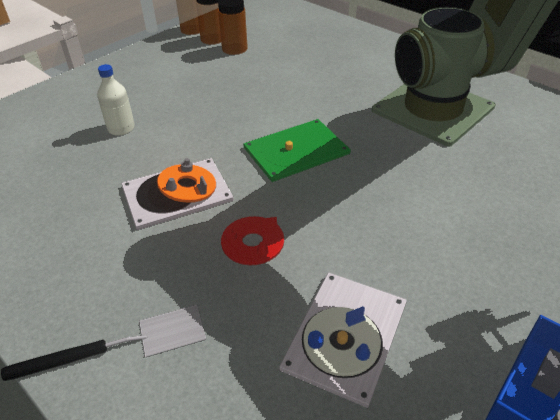

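```bash
python3 - <<'E'
from h import *
p=viewer.grab_frame("top")
c=p["img"][100:240,320:450]
cv2.imwrite("pics/crop.png",cv2.cvtColor(cv2.resize(c,None,fx=4,fy=4,interpolation=cv2.INTER_CUBIC),cv2.COLOR_RGB2BGR))
hsv=cv2.cvtColor(p["img"],cv2.COLOR_RGB2HSV)
m=cv2.inRange(hsv,(5,180,150),(20,255,255)); m[:, :330]=0; m[240:]=0;m[:,450:]=0
ct=max(cv2.findContours(m,cv2.RETR_EXTERNAL,cv2.CHAIN_APPROX_NONE)[0],key=cv2.contourArea)
e=cv2.fitEllipse(ct);print(e, ray(p,e[0],25))
for uv in [(373,116),(431,139),(398,225),(340,200)]: print(ray(p,uv,12).round(1))
print(viewer.boxes_of("orange_dock",p))
E
```

```text
((379.7123107910156, 178.10693359375), (53.569339752197266, 54.62302780151367), 48.44441604614258) [ 562.54664543 -194.35090117   25.        ]
[ 692.1 -185.4   12. ]
[ 644.5 -302.7   12. ]
[ 469.8 -231.7   12. ]
[ 520.4 -116.1   12. ]
[{'location': [389.9, 150.6], 'score': 0.8}, {'location': [347.1, 300.6], 'score': 0.72}]
```

View pics/crop.png

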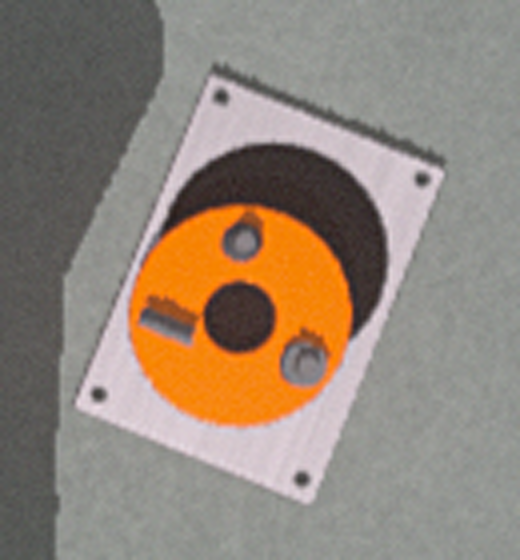

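```bash
python3 - <<'E'
from h import *
p=viewer.grab_frame("top")
f=lambda u,v,z: ray(p,(320+(u+.5)/4-.5,100+(v+.5)/4-.5),z)[:2]
C=np.array([f(*c,12) for c in [(213,73),(443,168),(310,503),(77,405)]])
print(C.round(1)); ax=(C[0]+C[1]-C[2]-C[3])/2; print("len",np.linalg.norm(ax),"wid",np.linalg.norm(C[0]-C[1]),"yaw",np.degrees(np.arctan2(ax[1],ax[0])))
u=ax/np.linalg.norm(ax); pin=C.mean(0)+17.5*u; print("pin",pin,"disc",f(275,255,12))
for z in (23,30):
  t=f(240,316,z); d=pin-t; print("hole",t,"d",np.linalg.norm(d),"dir",np.degrees(np.arctan2(d[1],d[0])), "d via disc",f(275,255,12)-t)
s=sensors.state(); print(s["time_s"],s["ee_pos"],s["ee_rot"])
E
```

```text
[[ 688.2 -185.1]
 [ 639.1 -301.2]
 [ 469.  -229.9]
 [ 518.7 -113.8]]
len 184.20222264133588 wid 126.12886848084946 yaw -22.772814249545565
pin [ 594.89051958 -214.28822493] disc [ 594.5799033  -214.85629941]
hole [ 561.81619986 -194.52696475] d 38.52814592672494 dir -30.857492734541047 d via disc [ 32.76370345 -20.32933466]
hole [ 560.73094833 -193.23381846] d 40.12685309791653 dir -31.647792372787535 d via disc [ 33.84895498 -21.62248095]
0.55 [243.24787067 520.99982849 227.95887009] [1.79999046e+02 8.25003908e-04 1.54973254e+02]
```

Emit:
{"fn": "step_arm", "kwargs": {"plan": [0, 0, 0, 0, 0, 0.11, -2.79, -2.23, 0, 0, 0, 0, -2.79, -2.23, 0, 0, 0, 0, -2.79, -2.23, 0, 0, 0, 0, -2.79, -2.23, 0, 0, 0, 0], "hand": 5}}

```text
time_s: 0.97
ee_pos: [292.3, 385.5, 227.9]
ee_rot: [180.0, 0.0, 148.7]
force: [-0.7, 0.7, 0.9]
gripper_width: 60.6
gripper_force: 0.0
```

Emit:
{"fn": "step_arm", "kwargs": {"plan": [-2.79, -2.23, 0, 0, 0, 0, -2.79, -2.23, 0, 0, 0, 0, -2.79, -2.23, 0, 0, 0, 0, -2.79, -2.23, 0, 0, 0, 0, -2.79, -2.23, 0, 0, 0, 0]}}

```text
time_s: 1.38
ee_pos: [353.6, 217.4, 228.2]
ee_rot: [180.0, 0.0, 148.7]
force: [0.6, 1.2, 0.2]
gripper_width: 50.0
gripper_force: 0.0
```

Emit:
{"fn": "step_arm", "kwargs": {"plan": [-2.79, -2.23, 0, 0, 0, 0, -2.79, -2.23, 0, 0, 0, 0, -2.79, -2.23, 0, 0, 0, 0, -2.79, -2.23, 0, 0, 0, 0, -2.79, -2.23, 0, 0, 0, 0]}}

```text
time_s: 1.8
ee_pos: [414.8, 49.5, 228.3]
ee_rot: [180.0, 0.0, 148.7]
force: [1.4, -0.3, -0.0]
gripper_width: 49.7
gripper_force: 0.0
```

Emit:
{"fn": "step_arm", "kwargs": {"plan": [-2.79, -2.23, 0, 0, 0, 0, -2.79, -2.23, 0, 0, 0, 0, -2.79, -2.23, 0, 0, 0, 0, -2.79, -2.23, 0, 0, 0, 0, 0, 0, 0, 0, 0, 0]}}

```text
time_s: 2.22
ee_pos: [465.7, -88.1, 228.0]
ee_rot: [-179.9, 0.2, 148.4]
force: [0.6, -0.4, -0.1]
gripper_width: 50.0
gripper_force: 0.0
```

Emit:
{"fn": "step_arm", "kwargs": {"plan": [-2.55, -2.05, 0, 0, 0, 0, -2.55, -2.05, 0, 0, 0, 0, 0, 0, 3, 0, 0, 0, 0, 0, 3, 0, 0, 0, 0, 0, 0, 0, 0, 0]}}

```text
time_s: 2.63
ee_pos: [482.1, -143.4, 163.1]
ee_rot: [-179.9, -0.6, 148.6]
force: [-0.2, 0.5, -0.4]
gripper_width: 49.7
gripper_force: 0.0
```

```bash
python3 - <<'E'
from h import *
p=viewer.grab_frame("wrist"); save(p,"w1.png")
print(p["position"],p["attitude"],sensors.state()["ee_pos"])
for n,z in [("orange_tray",23),("orange_dock",0)]:
    for d in viewer.pinpoint(n,p)[:3]: print(n,d["score"],d["location"],ray(p,d["location"],z).round(1))
E
```

```text
[411.71080766 -99.01518491 320.98243326] [1.63426864e+02 7.16623391e-02 5.86684534e+01] [ 483.66273154 -143.5890099   165.74699959]
orange_tray 0.72 [453.0, 199.4] [558.5 -16.   23. ]
orange_dock 0.81 [281.2, 321.2] [ 598.1 -211.3    0. ]
orange_dock 0.65 [200.7, 45.0] [ 342.  -132.6    0. ]
```

View pics/w1.png

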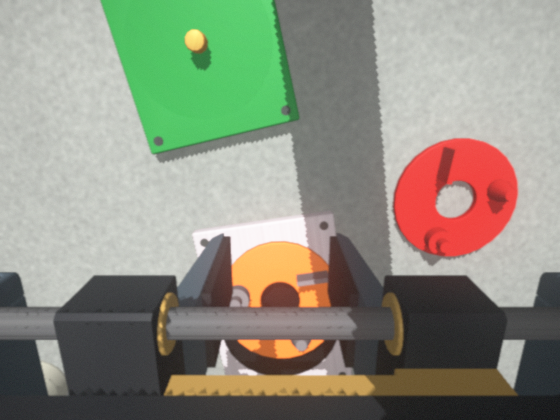

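Emit:
{"fn": "step_arm", "kwargs": {"plan": [0, -0.3, 3.5, 0, 0, 0, 0, 0, 3.5, 0, 0, 0, 0, 0, 3.5, 0, 0, 0, 0, 0, 2, 0, 0, 0, 0, 0, 0, 0, 0, 0]}}

```text
time_s: 3.2
ee_pos: [482.9, -146.1, 41.1]
ee_rot: [-179.9, -0.3, 148.7]
force: [-0.9, -0.0, -0.1]
gripper_width: 50.1
gripper_force: 0.0
```

Emit:
{"fn": "step_arm", "kwargs": {"plan": [0, 0, 0, 0, 0, 0, 0, 0, 0, 0, 0, 0]}}

```text
time_s: 3.37
ee_pos: [486.4, -147.5, 45.3]
ee_rot: [179.9, 0.3, 148.7]
force: [-0.2, 0.4, 0.8]
gripper_width: 50.0
gripper_force: 0.0
```

Emit:
{"fn": "step_arm", "kwargs": {"plan": [0, -0.1, 1.5, 0, 0, 0, 0, 0, 0, 0, 0, 0, -0.6, 0, 0, 0, 0, 0, -0.6, 0, 0, 0, 0, 0, 0, 0, 0, 0, 0, 0]}}

```text
time_s: 3.78
ee_pos: [496.7, -155.3, 29.5]
ee_rot: [179.9, 0.3, 148.7]
force: [0.2, -0.5, 0.8]
gripper_width: 49.8
gripper_force: 0.0
```

Emit:
{"fn": "step_arm", "kwargs": {"plan": [-0.4, 0, 0, 0, 0, 0, -0.4, 0, 0, 0, 0, 0, -0.4, 0, 0, 0, 0, 0, 0, 0, 0, 0, 0, 0]}}

```text
time_s: 4.12
ee_pos: [505.3, -160.9, 28.1]
ee_rot: [180.0, 0.1, 148.7]
force: [0.5, -0.6, 0.3]
gripper_width: 49.7
gripper_force: 0.0
```

Emit:
{"fn": "step_arm", "kwargs": {"plan": [-0.3, 0, 0, 0, 0, 0, -0.3, 0, 0, 0, 0, 0, -0.3, 0, 0, 0, 0, 0, -0.3, 0, 0, 0, 0, 0, -0.2, 0, 0, 0, 0, 0]}}

```text
time_s: 4.53
ee_pos: [516.1, -167.7, 27.7]
ee_rot: [-180.0, -0.1, 148.7]
force: [-1.0, 1.0, -0.2]
gripper_width: 50.0
gripper_force: 0.9
```

```bash
python3 - <<'E'
from h import *
p=viewer.grab_frame("scene")
c=p["img"][120:270,90:290]
cv2.imwrite("pics/s2.png",cv2.cvtColor(cv2.resize(c,None,fx=4,fy=4,interpolation=cv2.INTER_CUBIC),cv2.COLOR_RGB2BGR))
s=sensors.state(); print(s["ee_pos"],s["force"])
E
```

```text
[ 516.52186342 -167.921066     27.80283939] [-1.96288773  0.90045381 -1.19962912]
```

View pics/s2.png

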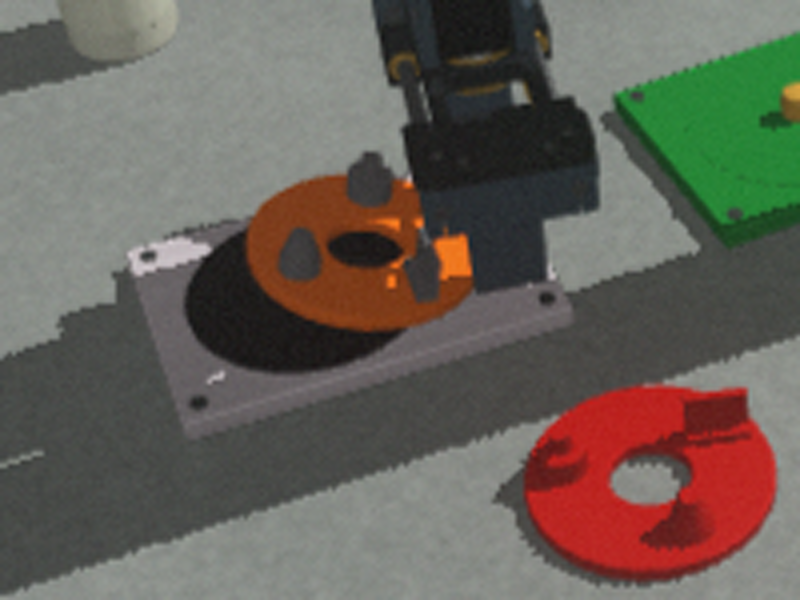

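The tray is still leaning, and the fingers touch its low rim near crop (465,270) with about 2 N. I'll keep pushing.

Emit:
{"fn": "step_arm", "kwargs": {"plan": [-0.3, 0, 0, 0, 0, 0, -0.3, 0, 0, 0, 0, 0, -0.3, 0, 0, 0, 0, 0, -0.3, 0, 0, 0, 0, 0, 0, 0, 0, 0, 0, 0]}}

```text
time_s: 5.0
ee_pos: [527.7, -174.5, 28.1]
ee_rot: [180.0, 0.1, 148.7]
force: [-0.8, 0.7, 0.4]
gripper_width: 50.2
gripper_force: 0.2
```

Emit:
{"fn": "step_arm", "kwargs": {"plan": [-0.3, 0, 0, 0, 0, 0, -0.3, 0, 0, 0, 0, 0, -0.3, 0, 0, 0, 0, 0, 0, 0, 0, 0, 0, 0]}}

```text
time_s: 5.33
ee_pos: [535.0, -179.1, 28.0]
ee_rot: [180.0, 0.1, 148.7]
force: [0.3, 0.2, 0.7]
gripper_width: 50.0
gripper_force: 0.1
```

```bash
python3 - <<'E'
from h import *
p=viewer.grab_frame("scene")
c=p["img"][120:270,90:290]
cv2.imwrite("pics/s3.png",cv2.cvtColor(cv2.resize(c,None,fx=4,fy=4,interpolation=cv2.INTER_CUBIC),cv2.COLOR_RGB2BGR))
s=sensors.state(); print(s["ee_pos"],s["force"])
E
```

```text
[ 534.86276167 -179.0313407    28.02508951] [-0.00239932 -0.18075748  0.05160104]
```

View pics/s3.png

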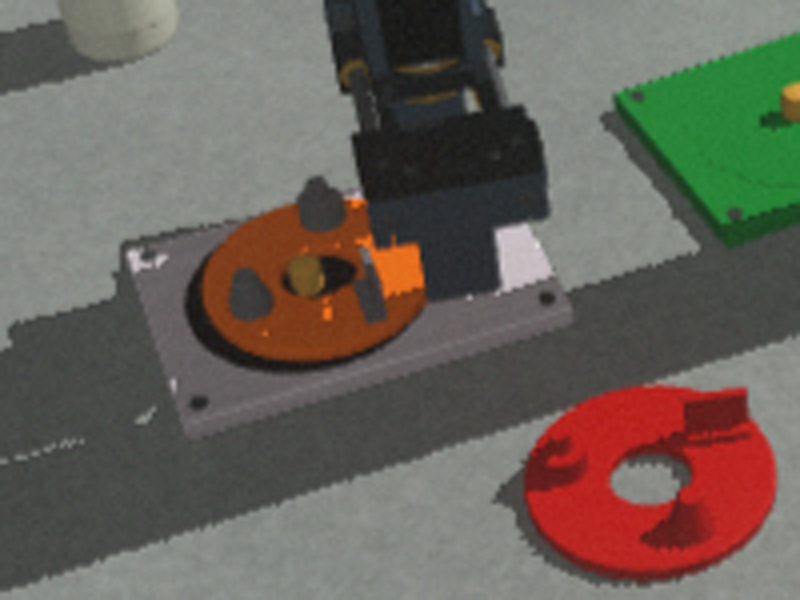

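The tray has dropped flat and the pin shows in its hole at crop (306,275), a little off centre. I'll push 5 mm more to centre it, then back away and lift.

Emit:
{"fn": "step_arm", "kwargs": {"plan": [-0.25, 0, 0, 0, 0, 0, -0.25, 0, 0, 0, 0, 0, 0, 0, 0, 0, 0, 0, 0, 0, 0, 0, 0, 0]}}

```text
time_s: 5.72
ee_pos: [538.6, -181.3, 27.9]
ee_rot: [180.0, 0.0, 148.7]
force: [-0.4, 0.5, 0.9]
gripper_width: 50.0
gripper_force: 0.4
```

Emit:
{"fn": "step_arm", "kwargs": {"plan": [1, 0, 0, 0, 0, 0, 1.5, 0, 0, 0, 0, 0, 1.5, 0, 0, 0, 0, 0, 0, 0, 0, 0, 0, 0, 0, 0, -3, 0, 0, 0]}}

```text
time_s: 6.13
ee_pos: [500.2, -158.8, 54.1]
ee_rot: [-179.9, -0.6, 148.7]
force: [0.1, 0.3, -0.2]
gripper_width: 49.9
gripper_force: 0.0
```

Emit:
{"fn": "step_arm", "kwargs": {"plan": [0, 0, -4, 0, 0, 0, 2, 0, -3.5, 0, 0, 0, 3, 0, -2, 0, 0, 0, 3, 0, 0, 0, 0, 0, 0, 0, 0, 0, 0, 0]}}

```text
time_s: 6.55
ee_pos: [431.9, -116.8, 154.1]
ee_rot: [180.0, -0.1, 148.7]
force: [-1.0, -0.6, -0.3]
gripper_width: 50.1
gripper_force: 0.0
```

```bash
python3 - <<'E'
from h import *
p=viewer.grab_frame("top")
c=p["img"][100:240,320:450]
a=cv2.resize(c,None,fx=3,fy=3,interpolation=cv2.INTER_CUBIC)
p2=viewer.grab_frame("scene")
b=cv2.resize(p2["img"][130:270,100:230],None,fx=3,fy=3,interpolation=cv2.INTER_CUBIC)
cv2.imwrite("pics/e.png",cv2.cvtColor(np.hstack([a,b]),cv2.COLOR_RGB2BGR))
d=viewer.pinpoint("white_tray",p)[0]; print(d, sensors.state()["force"])
hsv=cv2.cvtColor(p["img"],cv2.COLOR_RGB2HSV)
m=cv2.inRange(hsv,(5,180,90),(20,255,255)); m[:, :330]=0; m[240:]=0;m[:,450:]=0
ct=max(cv2.findContours(m,cv2.RETR_EXTERNAL,cv2.CHAIN_APPROX_NONE)[0],key=cv2.contourArea)
e=cv2.fitEllipse(ct);print(e, ray(p,e[0],20))
E
```

```text
{'location': [168.7, 147.7], 'score': 0.68} [0.4379455  0.37457821 0.475119  ]
((388.72412109375, 164.01443481445312), (52.78219223022461, 53.141319274902344), 92.2071762084961) [ 591.80956742 -213.91836375   20.        ]
```

View pics/e.png

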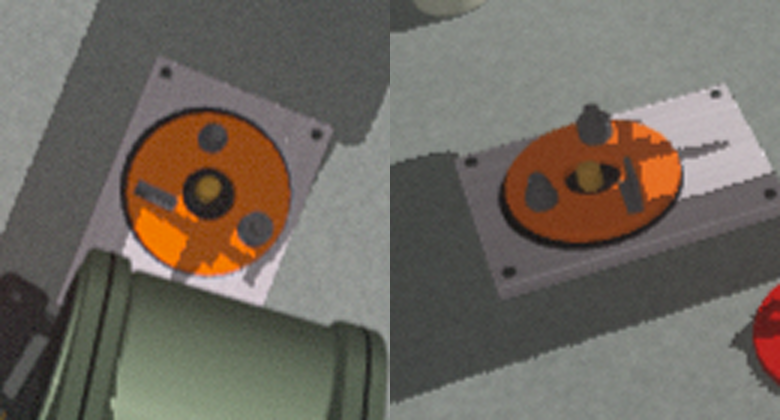

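The tray lies flat. The pin at (208,189) is centred in the hole, and the tray centre is about 3 mm from the pin.

```bash
python3 -c "
from h import *
print(env.job_done())"
```

```text
the job is handed in; nothing more can be done
None
```

The orange tray was slid over its pin and lies flat on its dock, centred to about 3 mm; the white tray was not touched, the arm is clear, and the job is handed in (no verdict was returned).

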